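# Shut the pencil box and jam its tapered locking peg home

### The job

Shut the wooden pencil box: hook the lid's plain end under the box's lip while it is tilted, lower the notched end until the lid lies flat, then take the tapered peg with the bar-shaped head from the organiser and stand it through the lid's notch in the tapered hole with its bar lying across the box. Keep pressing the peg down while you turn it about a quarter turn, until its bar lies along the length of the box, its collar is down on the lid and it stays jammed when you let go. Leave the ball-headed stamp, the cup, the paperweight and the abacus where they are.

Things in the scene. Friction and masses are not known exactly. Their poses are not given: they have to be found in the camera images.
- box: Wooden pencil box fixed to the desk, 196 x 104 mm; origin at the centre of its underside, x along its length (lip at the -x end, tapered hole at the +x end), z up. The lid rests on its 50 mm high rim and fits between the lip's back wall and the stop ledge with 5 mm play along x; cheeks at both ends leave it 4 mm each way in y. It only goes in tilted 10 to 14 degrees, plain end first
- lip (a point): Lower inner edge of the lip, at (-72.5, 0, 64) mm in the box frame. The lip is a plate 8 mm thick (top at 72 mm) reaching out 18 mm over the rim from a back wall whose inner face is at x = -90.5 mm; the slot under it is 14 mm high. Cheeks 64 mm high and 92 mm apart flank it up to x = -60 mm
- stop (a point): Top inner edge of the stop ledge at the box's +x end, at (90.5, 0, 62) mm in the box frame. Cheeks 60 mm high, 92 mm apart, run from x = 60 to 98 mm beside the lid's notched end
- hole (a point): Centre of the tapered hole's mouth, at (60, 0, 50) mm in the box frame; axis upright, mouth 22 mm across, narrowing by 7 degrees all round to 12 mm across 40 mm down
- lid: Loose lid of the same wood, 176 x 84 x 9 mm, about 130 g, starting flat on the desk; origin at the centre of its underside, x along its length, z up. Plain end at x = -88 mm. Notch in the +x end: 40 mm wide, from x = 36 mm to the end, centred on y = 0; the peg passes through it. Shut, its origin is at (0, 0, 50) mm in the box frame, its x along the box's x, give or take the play
- lid_rib (a point): Middle of the lid's grip rib, at (-12, 0, 26) mm in the lid frame, over the centre of mass. The rib is 16 mm thick in the lid's x, 70 mm long in y, and stands from 9 to 43 mm above the lid's underside
- lid_plain_end (a point): Lower edge of the lid's plain end, middle, at (-88, 0, 0) mm in the lid frame
- peg: Loose wooden tapered peg, 94 mm tall, 35 g, starting upright in one of the organiser's wells, hung by its collar; origin at the centre of its foot, z up. Round cone, 12 mm across at the foot to 25 mm at z = 52 mm; collar 56 mm across, z = 52 to 58 mm; bar head 50 mm long in x, 16 mm thick in y, z = 58 to 94 mm
- collar (a point): Centre of the underside of the peg's collar, at (0, 0, 52) mm in the peg frame; fully home it is 59 mm above the box's underside, level with the shut lid's top. Dropped in, the peg jams some 4 mm short. Turned either way under 10 to 20 N of downward press it works down until the collar meets the lid, and stays by friction. Turning takes up to 0.6 N m: grip the bar with 80 N or more
- organiser: White plastic desk organiser fixed to the desk, 150 x 180 mm; origin at the centre of its underside, y along its length. Two square wells, 40 mm wide inside, 50 mm outside, 62 mm high, centred at (-40, +42) and (-40, -42) mm; plates leaning to +x form angled slots from x = 0 to 80 mm, up to 95 mm high with the cards in them
- stamp: Loose wooden hand stamp in the other well of the organiser, told from the peg by its ball-shaped knob, 30 mm in diameter: straight 28 mm stem, 56 mm collar, 89 mm tall; origin at the foot. A bystander
- cup: Green ceramic cup, 76 mm across, 85 mm tall, origin under its centre. A bystander
- paperweight: Clear acrylic domed paperweight, 80 mm across, 38 mm tall, origin under its centre. A bystander
- abacus: Wooden abacus fixed at the back of the desk, 210 mm wide in y, 70 mm deep, 132 mm tall, origin under its centre. A bystander
There are look-alikes about, which are no part of the job. What is shaped like the peg but red is not meant. What is shaped like the lid but black is not meant.

How it is judged:
By the outcome, as a careful person would: the job done as asked, in the order asked, and still so for the second after the job is handed in, with the robot touching nothing.
It also fails if it takes over 72 s, if anything falls off the work surface, if the arm or the gripper's body presses on something with over 40 N, if the wrist force passes 120 N, or if a joint passes its speed limit or range.

### The arm

A 7-joint arm with a two-finger parallel gripper is mounted at the origin on the work surface. World frame = base frame: x ahead of the robot, y to its left, z up, the work surface at z = 0. Lengths are in m, angles in rad, forces in N, time in s.
With the tool pointing down it reaches from about 0.4 to 0.9 m from the base axis. Payload 5.5 kg.
Tool frame: the origin (TCP) lies at the very end of the fingers, on their centre line; the grasp point (between the pads) lies 19 mm behind it; z points along the fingers, y is the line along which they close (so a half turn about z gives the same grasp; the last joint's range is limited). The gripper opens to 92 mm and grips with 3 to 60 N. Pads are 19 mm wide; open, the fingers measure 130 mm over their backs; the gripper's body (75 mm by 190 mm) begins 47 mm behind the grasp point.
Start: joints at [1.483, 0.501, -0.427, 1.55, 0.221, 1.138, -0.21], TCP at [0.223, -0.61, 0.227] pointing down, gripper open.
Joint ranges: [-2.88, 2.88], [-0.31, 2.03], [-1.54, 1.56], [0.2, 2.42], [-1.41, 4.55], [0.19, 2.02], [-2.57, 2.57]. Speed limits (rad/s): [2.57, 2.57, 3.14, 3.14, 3.14, 3.14, 3.14].

### API

Orientations are given as a rotation vector (axis times angle).
In Python, from workcell import bot gives the robot as it stands. The module is installed in compiled form; this text tells all that it offers.
- The arm moves only by the tool carry_out, never from a script. Its argument "plan" is a list that holds one entry, the list of rows, each a list of 5 numbers: the closure in counts, from 0 (fully open) to 255 (shut), then the shift along the world's x, y, z in cm, then the turn about the world's z in rad. In form: [[[jaw, x, y, z, roll], ...]]. A call has exactly 10 rows; each row shifts and turns the commanded pose from where the row before left it; what a row does not reach is not made up. A row lasts 1/8 s, in which the tool goes at most 62.5 mm and 10.7 degrees, less where a joint would pass 70% of its speed; a pose out of reach is approached as far as the arm can. A call is refused whole if a number of a shift passes 6.25 or a number of a turn 0.188, either way. A call with a gripper value outside its range is refused whole. The fingers move at their own pace and stop on an object; "force" is the grip in N (left out, the last holds). Time passes only in rows, so rows that do not move let the fingers close, or fill a call up. It gives the time, the measured TCP pose, the force, the opening and the grip force at its end, in the units of the state.
- bot.sense(): the state, without advancing time (a new reading comes with each control period).
- bot.grab_frame(name): name is "scene" or "top" or "wrist"; returns a dict with "frame" (384x512x3 uint8, blue, green, red), "depth" (384x512 float32, m along the optical axis (not along the pixel's ray), 0 where there is no reading), "vfov" (degrees; the focal length in pixels is half the picture's height over the tangent of half this angle, whatever the lens; pixels are square), "cx", "cy" (the principal point, pixels), "rvec" (rotation vector, rad) and "tvec" (3), from world to camera coordinates, as OpenCV has them. Camera axes: x right, y down, z forward; pixel columns grow to the right and rows downward; lengths in m; the calibration is good to about 2 mm. The wrist camera is an equidistant fisheye: a pixel r from the principal point sees the ray r / f radians off the axis. A picture is of the moment at which its call begins.
- bot.hand_in(): hands the job in; it is judged then, once.
The state is a dict: "time": time; "qpos": joint angles; "joint_vel": joint speeds; "joint_torque": joint torques, N m; "ee_pos": TCP position; "tcp_rot": TCP orientation; "ft_force": force on the tool from outside, world axes, zero at the start; "torque": the same for the moment, N m; "gripper_width": finger opening in m; "gripper_force": force on a finger pad.
Only numpy, scipy, OpenCV 4.12 (cv2) and the standard library are available. Lean on these libraries where they do the work, as an engineer would, in place of code of your own. Each camera call takes 0.05 s, during which the arm holds its last target. There are 200 camera calls.

## Working session

There is one attempt and no reset: what is moved stays moved. The work goes in short steps, Python scripts to look and compute and a tool call to move; the robot and the scene stay as the last step left them, time stands still between calls to the robot, and variables do not carry over. Pictures are saved under pics/ and viewed, at most 10 in all, crops included, and the job is handed in when it is done.

Besides the shell and the picture viewer there is one more tool, called after "Request:" as name([rows], argument=value, ...), one row to a line, values as JSON. carry_out: Moves the arm, as the interface text tells. Its arguments: {"type":"object","properties":{"plan":{"type":"array","items":{"type":"array","items":{"type":"array","items":{"type":"number"}}}},"force":{"type":"number"}},"required":["plan"]}

```bash
mkdir -p pics; cat > h.py <<'E'
import numpy as np, cv2
from workcell import bot
def grab(n):
    g=bot.grab_frame(n); g['f']=g['frame'].shape[0]/2/np.tan(np.radians(g['vfov'])/2); g['R']=cv2.Rodrigues(np.array(g['rvec'],float))[0]; g['t']=np.array(g['tvec'],float).ravel(); g['n']=n; return g
def cloud(g):
    h,w=g['depth'].shape; u,v=np.meshgrid(np.arange(w),np.arange(h)); x=(u-g['cx'])/g['f']; y=(v-g['cy'])/g['f']
    if g['n']=='wrist':
        r=np.hypot(x,y)+1e-9; s=np.tan(r)/r; x=x*s;y=y*s
    P=np.stack([x,y,np.ones_like(x)],-1)*g['depth'][...,None]
    return (P-g['t'])@g['R']
def save(g,n): cv2.imwrite('pics/'+n,cv2.resize(g['frame'],None,fx=1.5,fy=1.5))
E
python3 - <<'E'
from h import *
ims=[]
for n in('scene','top'):
    g=grab(n); save(g,n+'1.png'); np.savez('/tmp/'+n,c=cloud(g),f=g['frame'],d=g['depth']); print(n,g['vfov'],-g['R'].T@g['t'],g['R'][2])
s=bot.sense(); print(s)
E
```

```text
scene 54.81880513553046 [1.12850185 0.29084326 0.93579377] [-0.5414201  -0.26374695 -0.79831186]
top 50.88947570409928 [0.3453265  0.01018382 1.3570726 ] [ 0.16281128 -0.02823156 -0.98625325]
{'time': 0.1, 'qpos': array([ 1.48317601,  0.50177747, -0.42678149,  1.55136579,  0.22079003,
        1.13830566, -0.21032653]), 'joint_vel': array([-0.00363765, -0.00154726,  0.00096358, -0.00145807, -0.00012869,
        0.00376325, -0.00015712]), 'joint_torque': array([-1.09268061e-02, -5.67874682e+01, -5.83832189e+00, -2.79919481e+01,
       -6.89194584e-02,  2.41001963e-02,  3.83204235e-05]), 'ee_pos': array([ 0.22311297, -0.60981642,  0.22575666]), 'tcp_rot': array([-3.09162407e+00, -5.47931748e-01,  4.01272255e-04]), 'ft_force': array([0.06522128, 0.16097227, 0.71485138]), 'torque': array([0.04446211, 0.00138749, 0.01855489]), 'gripper_force': 0.0, 'gripper_width': 0.09176715814149605}
```

View pics/scene1.png

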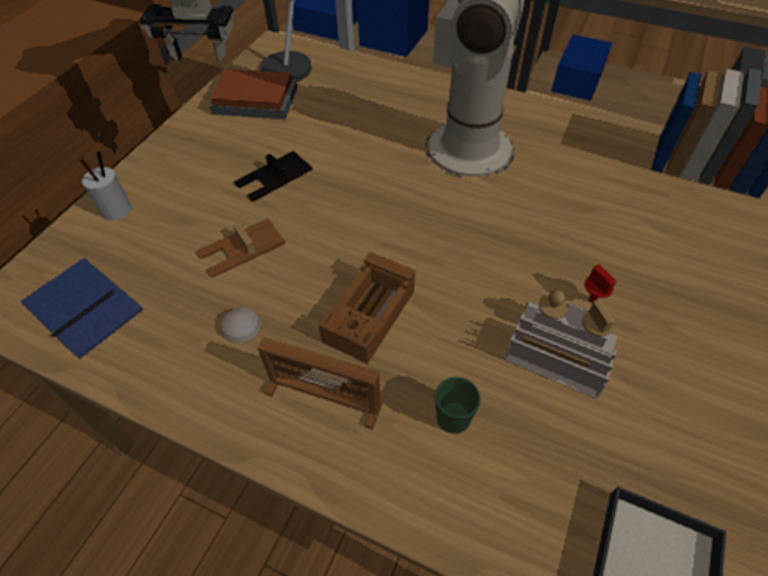

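View pics/top1.png

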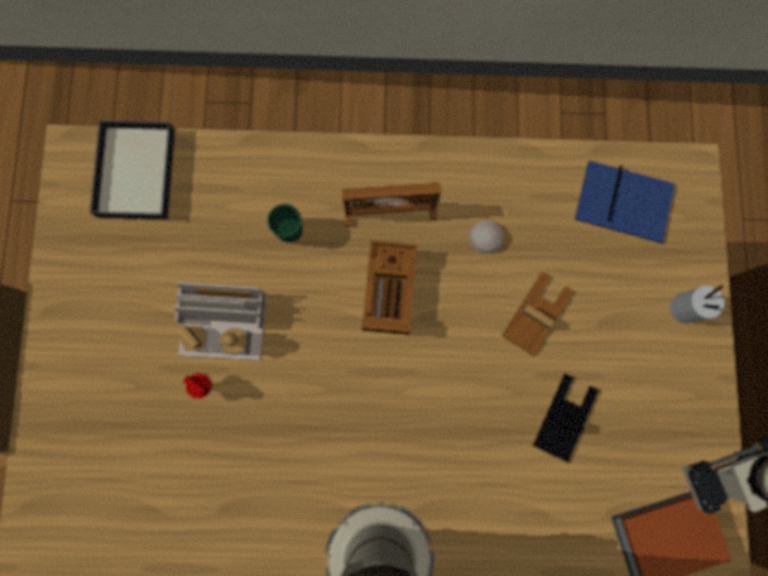

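The top view shows the lid (brown, with rib) at about (540,315), the box at (390,287) with its hole end up and its lip down, and the peg (bar head) in the well at (192,340). The stamp is at (233,340). The abacus, cup, paperweight and red and black decoys are also visible.

```bash
python3 - <<'E'
from h import *
for n in('top','scene'):
    z=np.load('/tmp/%s.npz'%n); c,f=z['c'],z['f']
    hsv=cv2.cvtColor(f,cv2.COLOR_BGR2HSV)
    X,Y,Z=c[...,0],c[...,1],c[...,2]
    print(n,'table z',np.median(Z[150:260,200:320]))
    sel=(X>.2)&(X<1.0)&(Y>-.75)&(Y<.6)&(Z>.006)&(Z<.2)
    k,lab,st,_=cv2.connectedComponentsWithStats(sel.astype(np.uint8))
    for i in range(1,k):
        if st[i,4]<60: continue
        m=lab==i; p=c[m]; 
        print(i,st[i],'ctr',p.mean(0).round(3),'rng',np.percentile(p,2,0).round(3),np.percentile(p,98,0).round(3),'hsv',np.median(hsv[m],0))
        zz=[(.044,.056),(.056,.068),(.068,.08),(.005,.015),(.03,.05),(.08,.1),(.11,.14)]
        for a,b in zz:
            q=m&(Z>a)&(Z<b)
            if q.sum()>25:
                (x,y),(w,h),an=cv2.minAreaRect(c[q][:,:2].astype(np.float32)*1000)
                print('   z',a,b,q.sum(),'rect',round(x),round(y),round(w),round(h),round(an,1))
E
```

```text
top table z 0.00018313098577162111
1 [  78   80   39   66 2009] ctr [0.842 0.546 0.02 ] rng [0.731 0.497 0.01 ] [0.949 0.598 0.041] hsv [ 28.  32. 161.]
   z 0.005 0.015 413 rect 841 548 104 222 89.9
   z 0.03 0.05 258 rect 841 547 105 223 89.9
64 [ 384  107   66   55 2367] ctr [ 0.799 -0.56   0.012] rng [ 0.718 -0.663  0.007] [ 0.882 -0.458  0.019] hsv [111. 139.  92.]
   z 0.005 0.015 2046 rect 801 -563 215 154 75.0
107 [ 228  121   66   30 1209] ctr [ 0.765 -0.011  0.082] rng [ 0.744 -0.113  0.01 ] [0.784 0.089 0.135] hsv [ 14. 173.  91.]
   z 0.044 0.056 50 rect 764 -12 15 206 5.5
   z 0.056 0.068 77 rect 764 -13 15 201 5.9
   z 0.068 0.08 42 rect 764 -10 16 206 5.8
   z 0.005 0.015 82 rect 751 -27 85 229 23.6
   z 0.03 0.05 89 rect 764 -12 15 207 5.7
   z 0.08 0.1 86 rect 764 -12 14 204 5.7
   z 0.11 0.14 536 rect 769 -10 26 209 6.0
143 [178 135  24  27 402] ctr [0.719 0.222 0.052] rng [0.678 0.185 0.006] [0.748 0.253 0.089] hsv [ 70. 127.  41.]
   z 0.044 0.056 49 rect 712 219 67 61 17.6
   z 0.056 0.068 48 rect 712 220 70 63 22.3
   z 0.068 0.08 53 rect 712 219 70 70 57.4
   z
[... 4579 characters left out ...]
03 0.05 187 rect 777 -7 18 208 7.8
   z 0.08 0.1 226 rect 778 -8 20 211 8.6
   z 0.11 0.14 868 rect 770 -9 26 211 5.9
29 [290 251  30  38 780] ctr [0.71  0.221 0.054] rng [0.68  0.188 0.008] [0.75  0.255 0.086] hsv [50. 85. 36.]
   z 0.044 0.056 103 rect 716 222 68 60 16.2
   z 0.056 0.068 116 rect 715 221 70 64 9.0
   z 0.068 0.08 123 rect 716 221 72 67 16.7
   z 0.005 0.015 64 rect 715 222 61 49 12.5
   z 0.03 0.05 166 rect 715 221 67 62 10.5
   z 0.08 0.1 159 rect 714 221 75 73 22.4
50 [ 396  325   61   59 2533] ctr [0.787 0.545 0.02 ] rng [0.734 0.499 0.01 ] [0.854 0.597 0.041] hsv [ 21.  33. 137.]
   z 0.005 0.015 252 rect 798 549 101 133 89.8
   z 0.03 0.05 321 rect 779 518 82 169 53.9
```

Request:
carry_out([
  [[0,3.75,3.34,0,-0.113],[0,3.75,3.34,0,-0.113],[0,3.75,3.34,0,-0.113],[0,3.75,3.34,0,-0.113],[0,3.75,3.34,0,-0.113],[0,3.75,3.34,0,-0.113],[0,3.75,3.34,0,-0.113],[0,3.75,3.34,0,-0.113],[0,0,0,-4,0],[0,0,0,0,0]],
], force=20)

```text
time: 1.35
ee_pos: [0.521, -0.3413, 0.1832]
tcp_rot: [-3.021, 0.855, 0.012]
ft_force: [-1.4, -0.4, 0.5]
gripper_width: 0.0919
gripper_force: 0.0
```

```bash
cat >> h.py <<'E'
def st():
    s=bot.sense(); R=cv2.Rodrigues(s['tcp_rot'])[0]; y=R[:,1]
    print('t',round(s['time'],2),'tcp',(s['ee_pos']*1000).round(1),'close',round(np.degrees(np.arctan2(y[1],y[0]))%180,2),'z',R[:,2].round(3),'q',s['qpos'].round(2),'F',s['ft_force'].round(2),'M',s['torque'].round(3),'w',round(s['gripper_width']*1000,1),'gf',round(float(s['gripper_force']),1))
    return s
def rects(c,m,bands):
    for a,b in bands:
        q=m&(c[...,2]>a)&(c[...,2]<b)
        if q.sum()>25:
            (x,y),(w,h),an=cv2.minAreaRect(c[q][:,:2].astype(np.float32)*1000); print('z',a,b,q.sum(),'rect',np.round([x,y,w,h,an],1))
E
python3 - <<'E'
from h import *
st(); g=grab('wrist'); save(g,'w1.png'); c=cloud(g)
m=(abs(c[...,0]-.53)<.12)&(abs(c[...,1]+.35)<.12)
rects(c,m,[(.005,.013),(.03,.047),(.038,.047)])
E
```

```text
t 1.35 tcp [ 521.  -341.3  183.2] close 58.39 z [-0.007  0.004 -1.   ] q [ 0.8   0.49 -0.36  1.66  0.19  1.03 -1.74] F [-1.42 -0.35  0.46] M [0.09  0.071 0.003] w 91.9 gf 0.0
z 0.005 0.013 7987 rect [ 529.9 -348.1   84.7  176.4   57.8]
z 0.03 0.047 1159 rect [ 520.  -341.8   69.7   16.3   57.7]
z 0.038 0.047 1074 rect [ 520.  -341.8   69.7   16.3   57.6]
```

View pics/w1.png

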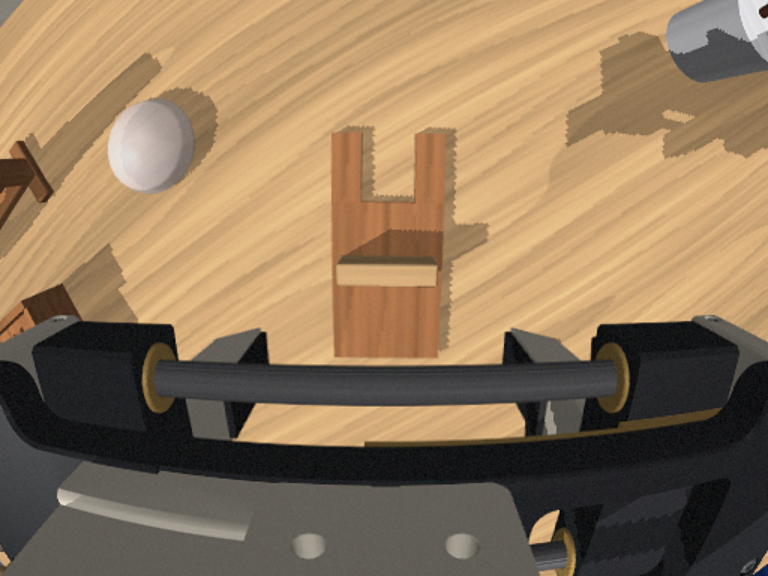

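The wrist view shows the lid centred between the fingers, with its rib at (386,275) and its notch pointing up. Rib size and height match.

Request:
carry_out([
  [[0,-0.1,0,-3,-0.01],[0,0,0,-4,0],[0,0,0,-4,0],[0,0,0,-3,0],[0,0,0,-1.5,0],[0,0,0,0,0],[0,0,0,0,0],[0,0,0,0,0],[0,0,0,0,0],[0,0,0,0,0]],
])

```text
time: 2.65
ee_pos: [0.5226, -0.3433, 0.0322]
tcp_rot: [3.018, -0.873, 0.001]
ft_force: [-0.1, -0.2, -0.2]
gripper_width: 0.0918
gripper_force: 0.0
```

```bash
python3 -c "
from h import *
st()"
```

```text
t 2.65 tcp [ 522.6 -343.3   32.2] close 57.74 z [ 0.001 -0.    -1.   ] q [ 0.76  0.68 -0.3   1.74  0.28  0.76 -1.81] F [-0.12 -0.19 -0.24] M [ 0.12   0.054 -0.067] w 91.8 gf 0.0
```

Request:
carry_out([
  [[0,0,0,-1.0,0],[0,0,0,-0.9,0],[0,0,0,0,0],[130,0,0,0,0],[255,0,0,0,0],[255,0,0,0,0],[255,0,0,0,0],[255,0,0,0,0],[255,0,0,0,0],[255,0,0,0,0]],
], force=25)

```text
time: 3.9
ee_pos: [0.5226, -0.3433, 0.013]
tcp_rot: [3.018, -0.873, 0.001]
ft_force: [-0.7, 0.1, 2.5]
gripper_width: 0.0699
gripper_force: 25.0
```

```bash
python3 -c "
from h import *
st()"
```

```text
t 3.9 tcp [ 522.6 -343.3   13. ] close 57.73 z [ 0. -0. -1.] q [ 0.75  0.71 -0.29  1.74  0.29  0.73 -1.82] F [-0.69  0.05  2.51] M [0.04  0.104 0.005] w 69.9 gf 25.0
```

Request:
carry_out([
  [[255,0,0,3,0],[255,0,0,4,0],[255,0,0,4,0.1],[255,0,0,1,0.185],[255,0,0,0,0.185],[255,0,0,0,0.185],[255,0,0,0,0.185],[255,0,0,0,0.185],[255,0,0,0,0.185],[255,0,0,0,0.185]],
])

```text
time: 5.15
ee_pos: [0.5218, -0.343, 0.1321]
tcp_rot: [-2.869, -1.278, 0.001]
ft_force: [-0.8, 0.9, -1.1]
gripper_width: 0.0696
gripper_force: 25.0
```

Request:
carry_out([
  [[255,0.6,2,0,0.185],[255,0.8,4,0,0.185],[255,1.1,4,0,0.185],[255,1.1,4,0,0.118],[255,1.1,3.2,0,0],[255,0,2,0,0],[255,0,0,-2,0],[255,0,0,-2,0],[255,0,0,0,0],[255,0,0,0,0]],
])

```text
time: 6.4
ee_pos: [0.5691, -0.1522, 0.0922]
tcp_rot: [-2.295, -2.145, 0.001]
ft_force: [-0.2, -0.6, 0.2]
gripper_width: 0.0697
gripper_force: 25.0
```

```bash
python3 - <<'E'
from h import *
st(); g=grab('wrist'); save(g,'w2.png'); c=cloud(g)
m=(abs(c[...,0]-.57)<.13)&(abs(c[...,1]+.13)<.12)
# lid top at ~.086 , rib top ~.12
q=m&(c[...,2]>.07)&(c[...,2]<.095)
print(c[q].mean(0),c[q].min(0),c[q].max(0))
rects(c,m,[(.078,.1),(.11,.13),(.045,.054)])
g=grab('top');c=cloud(g); m=(abs(c[...,0]-.57)<.15)&(abs(c[...,1]+.05)<.2)&(c[...,2]<.078)
rects(c,m&(c[...,0]>.45),[(.045,.055),(.03,.068)])
E
```

```text
t 6.4 tcp [ 569.1 -152.2   92.2] close 176.13 z [-0.001  0.    -1.   ] q [ 0.81  0.67 -0.8   1.8   0.59  0.93 -0.32] F [-0.18 -0.6   0.18] M [-0.027 -0.097 -0.031] w 69.7 gf 25.0
[ 0.56252302 -0.10721437  0.08718551] [ 0.4755888  -0.19723275  0.0700362 ] [ 0.61728975 -0.01001234  0.0949824 ]
z 0.078 0.1 20824 rect [ 570.4 -124.8  142.5   92.1   88. ]
z 0.11 0.13 2517 rect [ 568.9 -151.4   22.   104.9   86. ]
z 0.045 0.054 7757 rect [574.9 -33.3  58.9 194.9  86.1]
z 0.045 0.055 728 rect [574.7 -12.  103.8 190.7  85.7]
z 0.03 0.068 1012 rect [578.3 -12.2 103.9 197.8  85.8]
```

View pics/w2.png

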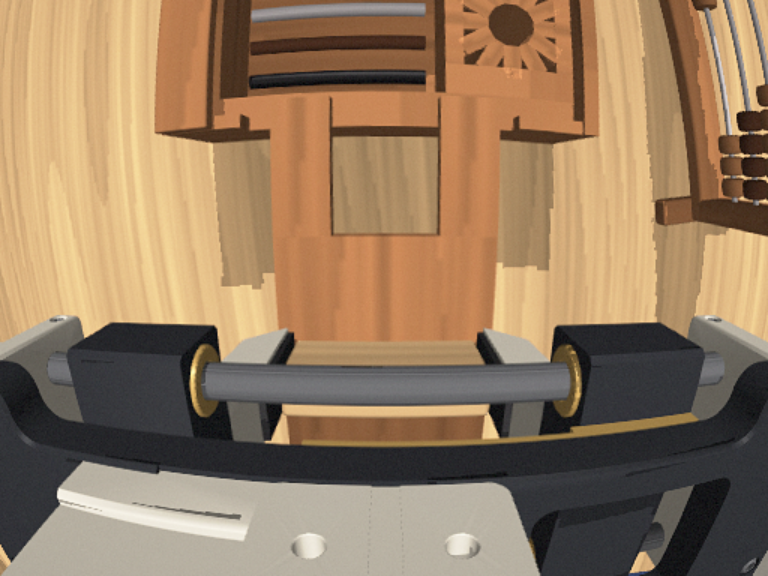

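The lid is held square to the box, its notch end at (385,110) overhanging the box's near rim. I'll press it down on the rim to tilt it.

Request:
carry_out([
  [[255,0,0,-1.5,0],[255,0,0,-1.2,0],[255,0,0,-0.4,0],[255,0,0,-0.4,0],[255,0,0,-0.4,0],[255,0,0,-0.4,0],[255,0,0,-0.4,0],[255,0,0,0,0],[255,0,0,0,0],[255,0,0,0,0]],
])

```text
time: 7.75
ee_pos: [0.5694, -0.1506, 0.0457]
tcp_rot: [-2.293, -2.147, -0.001]
ft_force: [1.2, -1.4, 0.4]
gripper_width: 0.0693
gripper_force: 25.0
```

```bash
cat >> h.py <<'E'
def tilt(yaw,yc=None):
    """fit lid top plane in wrist view; tilt along lid x (yaw deg)"""
    s=st(); g=grab('wrist'); c=cloud(g); e=np.array([np.cos(np.radians(yaw)),np.sin(np.radians(yaw))]); n=np.array([-e[1],e[0]])
    d=c[...,:2]-s['ee_pos'][:2]; a=d@e; b=d@n
    m=(a>.015)&(a<.11)&(abs(b)<.04)&(abs(b)>.022)&(c[...,2]>s['ee_pos'][2]-.02)
    P=c[m]; A=np.c_[a[m],b[m],np.ones(m.sum())]; k,*_=np.linalg.lstsq(A,P[:,2],rcond=None)
    r=abs(A@k-P[:,2])<.002; k,*_=np.linalg.lstsq(A[r],P[r,2],rcond=None)
    print('n',m.sum(),r.sum(),'tilt',np.degrees(np.arctan(k[:2])).round(2),'ztop at pivot',k[2].round(4),'tip a',np.percentile(a[m][r],99.5),'b',np.percentile(b[m][r],[.5,99.5]))
    return g,c
E
python3 -c "
from h import *
tilt(86.1)"
```

```text
t 7.75 tcp [ 569.4 -150.6   45.7] close 176.24 z [ 0.     0.001 -1.   ] q [ 0.77  0.73 -0.75  1.82  0.65  0.86 -0.37] F [ 1.24 -1.4   0.43] M [-0.156 -0.179 -0.104] w 69.3 gf 25.0
n 24952 669 tilt [-50.85   2.42] ztop at pivot 0.155 tip a 0.08164655916503466 b [-0.03970223  0.0393586 ]
```

```bash
sed -i "s/(c\[...,2\]>s\['ee_pos'\]\[2\]-.02)/(abs(c[...,2]-s['ee_pos'][2]-.2*a)<.012)/; s/(a>.015)/(a>.025)/" h.py; python3 -c "
from h import *
tilt(86.1)"
```

```text
t 7.8 tcp [ 569.3 -150.6   45.7] close 176.25 z [-0.     0.001 -1.   ] q [ 0.77  0.73 -0.75  1.82  0.65  0.86 -0.37] F [ 0.37 -1.18 -0.08] M [-0.058 -0.137 -0.059] w 69.9 gf 25.0
n 9705 9684 tilt [10.89  0.06] ztop at pivot 0.0428 tip a 0.09855305138933422 b [-0.03983431  0.03981795]
```

Request:
carry_out([
  [[255,0,0,-0.2,0],[255,0,0,0,0],[255,0,0,3,0],[255,0,0,4,0],[255,0,0,2,-0.18],[255,0,0,0,-0.18],[255,0,0,0,-0.18],[255,0,0,0,-0.18],[255,0,0,0,-0.18],[255,0,0,0,-0.18]],
])

```text
time: 9.1
ee_pos: [0.5688, -0.1506, 0.1332]
tcp_rot: [-3.072, -0.654, 0.002]
ft_force: [-0.9, -0.8, -1.7]
gripper_width: 0.0699
gripper_force: 25.0
```

Request:
carry_out([
  [[255,0.1,1,0,-0.18],[255,0.2,2,0,-0.18],[255,0.3,3,0,-0.131],[255,0.3,3,0,0],[255,0.2,3,0,0],[255,0.2,1.9,0,0],[255,0,0,0,0],[255,0,0,0,0],[255,0,0,0,0],[255,0,0,0,0]],
])

```text
time: 10.35
ee_pos: [0.5824, -0.0135, 0.1337]
tcp_rot: [3.139, -0.107, 0.0]
ft_force: [-0.4, 0.8, -1.4]
gripper_width: 0.07
gripper_force: 25.0
```

```bash
python3 - <<'E'
from h import *
g,c=tilt(-3.9); save(g,'w3.png')
g=grab('top');c=cloud(g); m=(abs(c[...,0]-.57)<.15)&(abs(c[...,1]+.0)<.08)
rects(c,m,[(.03,.056),(.068,.078)])
g=grab('scene');c=cloud(g); m=(abs(c[...,0]-.57)<.11)&(abs(c[...,1]+.0)<.08)
rects(c,m,[(.03,.056)]); save(g,'s3.png')
E
```

```text
t 10.35 tcp [582.4 -13.5 133.7] close 86.11 z [-0. -0. -1.] q [ 0.37  0.51 -0.51  1.8   0.31  0.91 -1.91] F [-0.36  0.81 -1.45] M [ 0.011 -0.013 -0.031] w 70.0 gf 25.0
n 9827 9805 tilt [11.74 -0.  ] ztop at pivot 0.1309 tip a 0.09835990612409862 b [-0.03980845  0.03982668]
z 0.03 0.056 86 rect [527.    3.2  78.7  95.4  88.3]
z 0.068 0.078 167 rect [493.9   7.   77.4  25.6  85.3]
z 0.03 0.056 949 rect [581.6 -10.9 106.7 194.4  85.6]
```

View pics/w3.png

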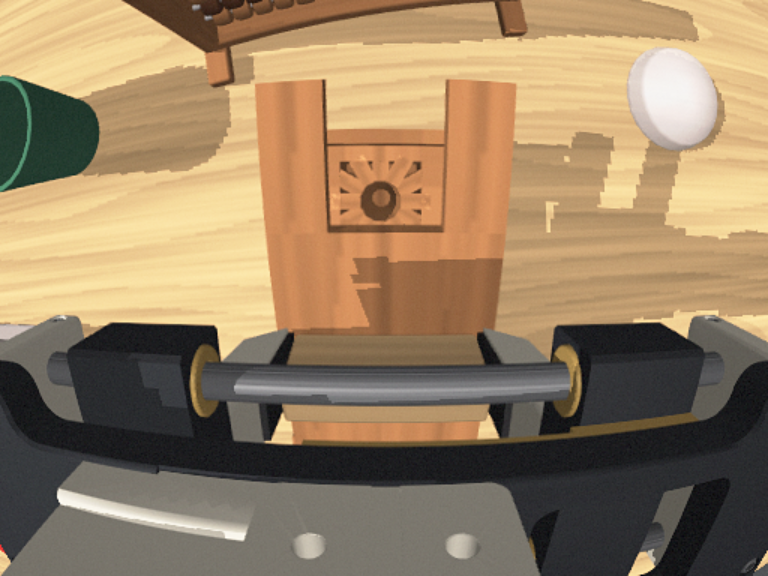

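The lid is tilted 11.7° over the box, and the hole is visible through the notch at about (380,200). I'll measure the hole with a ray onto the z = 50 mm plane.

```bash
python3 - <<'E'
from h import *
s=st(); g=grab('wrist'); c=cloud(g); print(g['cx'],g['cy'])
gray=cv2.cvtColor(g['frame'],cv2.COLOR_BGR2GRAY)[100:152,221:292]
m=np.zeros((384,512),bool); 
# hole: points clearly below the rim inside the notch window
w=np.zeros_like(m); w[110:148,225:290]=1
m=w&(c[...,2]<.043)&(c[...,2]>0)
k,l,stt,ce=cv2.connectedComponentsWithStats(m.astype(np.uint8)); print(stt[1:],ce[1:])
i=1+np.argmax(stt[1:,4]); u,v=ce[i]
x,y=(u-g['cx'])/g['f'],(v-g['cy'])/g['f']; r=np.hypot(x,y); d=np.array([x/r*np.sin(r),y/r*np.sin(r),np.cos(r)])@g['R']; o=-g['R'].T@g['t']
p=o+d*(.05-o[2])/d[2]; print('hole',p)
e=np.array([np.cos(np.radians(-3.9)),np.sin(np.radians(-3.9))]);D=p[:2]-s['ee_pos'][:2];print('rel along,across',D@e,D@np.array([-e[1],e[0]]))
E
```

```text
t 10.5 tcp [582.4 -12.7 133.8] close 86.17 z [ 0. -0. -1.] q [ 0.37  0.51 -0.51  1.8   0.31  0.91 -1.91] F [-0.47 -0.28 -1.26] M [ 0.022 -0.032 -0.01 ] w 69.7 gf 25.0
256.65967519020927 193.31046415653327
[[228 110  12   9  44]
 [247 110   2   3   4]
 [260 110   2   4   6]
 [271 110  10   9  44]
 [242 121  25  25 456]
 [229 125   4   4   9]
 [276 125   6   4  13]
 [229 140   4   2   6]
 [278 140   3   2   4]] [[233.36363636 112.90909091]
 [247.75       110.75      ]
 [260.33333333 111.16666667]
 [275.90909091 113.13636364]
 [254.25438596 133.11842105]
 [230.11111111 126.77777778]
 [279.30769231 127.15384615]
 [230.16666667 140.33333333]
 [279.         140.25      ]]
hole [ 0.63679722 -0.01432235  0.05      ]
rel along,across 0.05434539563489766 0.0020697140202010633
```

Request:
carry_out([
  [[255,0,0.17,-2,0],[255,0,0,-2,0],[255,0,0,-1,0],[255,0,0,-0.3,0],[255,0,0,-0.2,0],[255,0,0,-0.1,0],[255,0,0,-0.1,0],[255,0,0,-0.1,0],[255,0,0,0,0],[255,0,0,0,0]],
], force=15)

```text
time: 11.8
ee_pos: [0.5834, -0.0105, 0.0764]
tcp_rot: [-3.14, 0.104, -0.003]
ft_force: [2.4, -0.2, 3.2]
gripper_width: 0.07
gripper_force: 15.0
```

```bash
python3 -c "
from h import *
tilt(-3.9)"
```

```text
t 11.8 tcp [583.4 -10.5  76.4] close 86.2 z [ 0.002 -0.    -1.   ] q [ 0.34  0.59 -0.48  1.83  0.36  0.81 -1.96] F [ 2.39 -0.16  3.18] M [ 0.015 -0.211 -0.027] w 70.0 gf 15.0
n 9695 9676 tilt [10.96  0.04] ztop at pivot 0.0737 tip a 0.09828719291981655 b [-0.03980218  0.03981825]
```

Request:
carry_out([
  [[255,0,0,0.1,0],[255,-0.4,0.03,0,0],[255,-0.4,0.03,0,0],[255,-0.4,0.03,0,0],[255,-0.3,0.02,0,0],[255,-0.2,0.01,0,0],[255,0,0,0,0],[255,0,0,0,0],[255,0,0,0,0],[255,0,0,0,0]],
])

```text
time: 13.1
ee_pos: [0.5654, -0.0093, 0.0766]
tcp_rot: [-3.14, 0.104, 0.0]
ft_force: [0.4, 0.1, -0.9]
gripper_width: 0.0698
gripper_force: 15.0
```

```bash
python3 -c "
from h import *
g,c=tilt(-3.9)"
```

```text
t 13.1 tcp [565.4  -9.3  76.6] close 86.2 z [-0.  0. -1.] q [ 0.35  0.56 -0.48  1.88  0.35  0.79 -1.96] F [ 0.39  0.1  -0.87] M [0.051 0.026 0.027] w 69.8 gf 15.0
n 9709 9683 tilt [10.92  0.06] ztop at pivot 0.074 tip a 0.09829620519926426 b [-0.03983259  0.03980973]
```

Request:
carry_out([
  [[255,-0.2,0.01,0,0],[255,-0.2,0.01,0,0],[255,-0.2,0.01,0,0],[255,-0.1,0.01,0,0],[255,0,0,0,0],[255,0,0,0,0],[255,0,0,0,0],[255,0,0,0,0],[255,0,0,0,0],[255,0,0,0,0]],
])

```text
time: 14.4
ee_pos: [0.5599, -0.009, 0.0773]
tcp_rot: [-3.14, 0.104, -0.004]
ft_force: [5.7, -1.0, -1.5]
gripper_width: 0.0701
gripper_force: 15.0
```

```bash
python3 -c "
from h import *
g,c=tilt(-3.9)"
```

```text
t 14.4 tcp [559.9  -9.   77.3] close 86.19 z [ 0.003  0.    -1.   ] q [ 0.35  0.55 -0.48  1.89  0.35  0.78 -1.97] F [ 5.66 -1.   -1.52] M [-0.152 -1.277 -0.149] w 70.1 gf 15.0
n 9790 9769 tilt [11.43  0.04] ztop at pivot 0.0746 tip a 0.09850588984786297 b [-0.03978053  0.03979534]
```

Request:
carry_out([
  [[255,0.2,0,-0.1,0],[255,0.05,0,-0.2,0],[255,0.1,0,-0.2,0],[255,0.1,0,-0.2,0],[255,0.1,0,-0.2,0],[255,0.1,0,-0.2,0],[255,0.05,0,-0.2,0],[255,0,0,0,0],[255,0,0,0,0],[255,0,0,0,0]],
], force=8)

```text
time: 15.7
ee_pos: [0.565, -0.0088, 0.0635]
tcp_rot: [-3.14, 0.104, 0.001]
ft_force: [-0.2, 0.4, -0.7]
gripper_width: 0.0702
gripper_force: 8.0
```

```bash
python3 -c "
from h import *
g,c=tilt(-3.9)"
```

```text
t 15.7 tcp [565.   -8.8  63.5] close 86.21 z [-0.001  0.    -1.   ] q [ 0.34  0.58 -0.47  1.88  0.37  0.77 -1.97] F [-0.22  0.38 -0.73] M [ 0.044 -0.012 -0.027] w 70.2 gf 8.0
n 2833 2830 tilt [1.66 0.01] ztop at pivot 0.0604 tip a 0.05538713968315589 b [-0.03973169  0.03980685]
```

Request:
carry_out([
  [[255,0,0,-0.1,0],[255,0,0,-0.1,0],[255,0,0,0,0],[255,0,0,0,0],[0,0,0,0,0],[0,0,0,0.2,0],[0,0,0,1,0],[0,0,0,4,0],[0,0,0,5,0],[0,0,0,0,0]],
])

```text
time: 17.0
ee_pos: [0.5689, -0.0085, 0.1686]
tcp_rot: [3.14, -0.104, 0.014]
ft_force: [0.4, 1.0, -0.1]
gripper_width: 0.0918
gripper_force: 0.0
```

```bash
cat > m.py <<'E'
from h import *
st(); g=grab('wrist'); save(g,'w4.png'); c=cloud(g)
o=np.array([.577,-.0102]);e=np.array([np.cos(np.radians(-3.9)),np.sin(np.radians(-3.9))]);n=np.array([-e[1],e[0]])
a=(c[...,:2]-o)@e; b=(c[...,:2]-o)@n; Z=c[...,2]
m=(a>.02)&(a<.1)&(abs(b)<.06)
for lo,hi in((.02,.03),(.04,.055),(.06,.075),(.078,.084)):
    q=(a>lo)&(a<hi)&(abs(b)>.025)&(abs(b)<.038); print(lo,q.sum(),Z[q].mean().round(4),Z[q].std().round(4))
w=(a>.035)&(a<.085)&(abs(b)<.018)&(Z<.043)&(Z>0)
k,l,s,ce=cv2.connectedComponentsWithStats(w.astype(np.uint8)); i=1+np.argmax(s[1:,4]);u,v=ce[i];print(s[i])
x,y=(u-g['cx'])/g['f'],(v-g['cy'])/g['f']; r=np.hypot(x,y); d=np.array([x/r*np.sin(r),y/r*np.sin(r),np.cos(r)])@g['R']; oo=-g['R'].T@g['t']
print('hole',oo+d*(.05-oo[2])/d[2])
q=(Z>.055)&(Z<.0605)&(a>.0)&(a<.12)&(abs(b)<.06); print('lid b range',np.percentile(b[q],[.5,99.5]),'tip',np.percentile(a[q],99.7))
E
python3 m.py
```

```text
t 17.0 tcp [568.9  -8.5 168.6] close 86.22 z [ 0.009 -0.    -1.   ] q [ 0.39  0.44 -0.54  1.82  0.27  0.95 -1.9 ] F [ 0.42  0.97 -0.08] M [ 0.039 -0.008 -0.025] w 91.8 gf 0.0
0.02 1210 0.2032 0.0829
0.04 468 0.0597 0.0007
0.06 466 0.0597 0.0007
0.078 187 0.0597 0.0007
[248 108  21  21 360]
hole [ 0.63637512 -0.01417051  0.05      ]
lid b range [-0.0502275  0.0497196] tip 0.09019862785183061
```

View pics/w4.png

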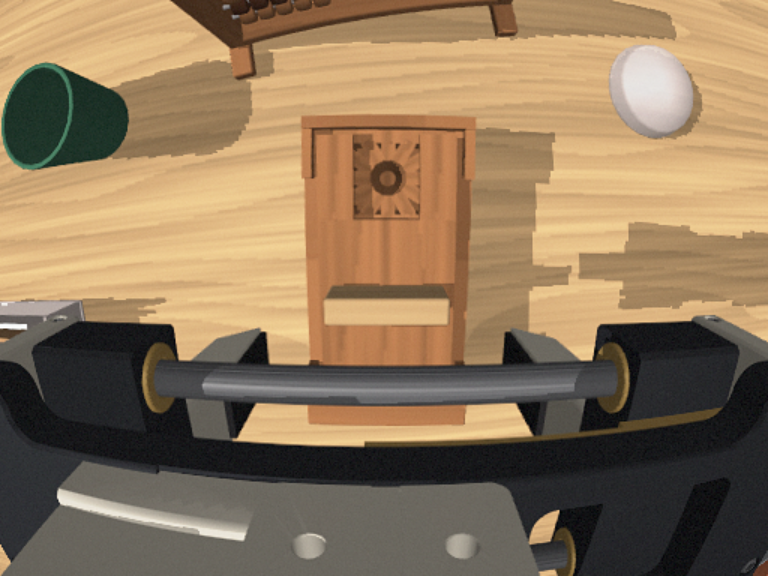

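The lid lies flat (top at 59.7 mm) and the hole is at about (387,178), well inside the notch. Now the peg.

Request:
carry_out([
  [[0,-1.1,3,1.5,0.09],[0,-1.1,4.2,1.5,0.09],[0,-1.2,4.2,1.5,0.09],[0,-1.2,4.2,1.5,0.09],[0,-1.2,4.2,1,0.09],[0,-1.2,4.2,0,0.09],[0,-1.2,4.2,0,0.09],[0,-1.2,4.2,0,0.09],[0,-1.2,4.2,0,0.09],[0,-0.7,3.2,0,0.09]],
])

```text
time: 18.3
ee_pos: [0.4507, 0.3905, 0.2326]
tcp_rot: [-2.869, -1.279, 0.003]
ft_force: [1.1, -1.1, -0.1]
gripper_width: 0.0918
gripper_force: 0.0
```

Request:
carry_out([
  [[0,0,0,0,0],[0,0,0,0,0],[0,0,0,0,0],[0,0,0,0,0],[0,0,0,0,0],[0,0,0,0,0],[0,0,0,0,0],[0,0,0,0,0],[0,0,0,0,0],[0,0,0,0,0]],
])

```text
time: 19.55
ee_pos: [0.4524, 0.3891, 0.2337]
tcp_rot: [-2.872, -1.272, -0.0]
ft_force: [-0.0, -0.3, 0.2]
gripper_width: 0.0919
gripper_force: 0.0
```

```bash
python3 - <<'E'
from h import *
st(); g=grab('wrist'); save(g,'w5.png'); c=cloud(g)
m=(abs(c[...,0]-.456)<.045)&(abs(c[...,1]-.399)<.035)
print('wrist');rects(c,m,[(.062,.075),(.095,.11),(.099,.11)])
for n in('top','scene'):
    c=np.load('/tmp/%s.npz'%n)['c']; print(n); m=(abs(c[...,0]-.456)<.045)&(abs(c[...,1]-.399)<.035)
    rects(c,m,[(.062,.075),(.095,.11),(.099,.11)])
E
```

```text
t 19.55 tcp [452.4 389.1 233.7] close 137.78 z [ 0.  0. -1.] q [-0.13  0.49 -0.84  1.67  0.4   1.16 -1.82] F [-0.03 -0.26  0.19] M [-0.029 -0.08  -0.066] w 91.9 gf 0.0
wrist
z 0.062 0.075 1355 rect [454.4 403.8  55.3  55.1   2.3]
z 0.095 0.11 809 rect [454.1 403.9  50.2  16.   41.8]
z 0.099 0.11 805 rect [454.1 403.9  50.2  16.   41.8]
top
z 0.062 0.075 152 rect [455.6 400.4  56.4  54.1  79. ]
z 0.095 0.11 90 rect [455.7 401.2  50.2  17.1  41.8]
z 0.099 0.11 79 rect [456.1 400.8  50.3  16.9  40.3]
scene
z 0.062 0.075 160 rect [465.3 401.4  54.9  39.6  80.4]
z 0.095 0.11 116 rect [457.4 402.9  50.   16.8  42.9]
z 0.099 0.11 98 rect [457.5 403.   50.   16.6  44.4]
```

View pics/w5.png

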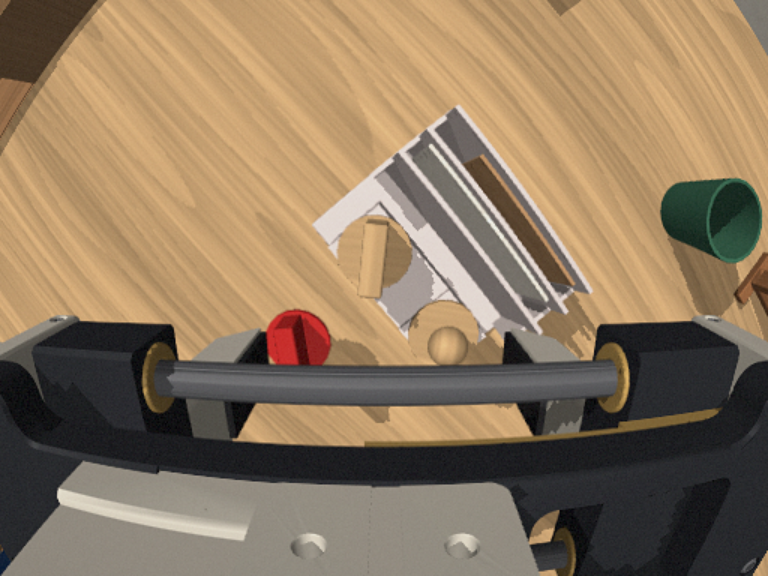

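The peg's bar shows at about (373,258) in its well, the stamp knob at (447,345), and the red decoy at (298,340). The wrist estimate for the peg is (454, 404), with the bar at 41.8°.

Request:
carry_out([
  [[140,0.2,1.5,0,-0.105],[140,0,0,-3,0],[140,0,0,-4,0],[140,0,0,-3.5,0],[140,0,0,-2,0],[140,0,0,0,0],[140,0,0,0,0],[140,0,0,-2,0],[140,0,0,-1.7,0],[140,0,0,0,0]],
], force=60)

```text
time: 20.85
ee_pos: [0.4535, 0.403, 0.0698]
tcp_rot: [2.934, 1.119, -0.005]
ft_force: [-0.3, -0.2, -0.2]
gripper_width: 0.0415
gripper_force: 0.0
```

```bash
python3 - <<'E'
from h import *
st()
g=grab('top'); c=cloud(g);m=(abs(c[...,0]-.456)<.045)&(abs(c[...,1]-.399)<.035);rects(c,m,[(.095,.11)])
g=grab('scene');c=cloud(g);rects(c,m,[(.095,.11)])
E
```

```text
t 20.85 tcp [453.5 403.   69.8] close 131.76 z [-0.002 -0.002 -1.   ] q [-0.26  0.69 -0.7   1.77  0.56  0.89 -2.05] F [-0.26 -0.18 -0.22] M [-0.038  0.02   0.002] w 41.5 gf 0.0
```

Request:
carry_out([
  [[200,0,0,0.1,0],[255,0,0,0,0],[255,0,0,0,0],[255,0,0,0,0],[255,0,0,0,0],[255,0,0,0,0],[255,0,0,2,0],[255,0,0,3,0],[255,0,0,4,0],[255,0,0,3,0]],
])

```text
time: 22.2
ee_pos: [0.4545, 0.4048, 0.1956]
tcp_rot: [-2.934, -1.12, -0.003]
ft_force: [0.1, 0.4, 0.1]
gripper_width: 0.0155
gripper_force: 60.0
```

```bash
python3 - <<'E'
from h import *
st()
E
```

```text
t 22.2 tcp [454.5 404.8 195.6] close 131.79 z [ 0.001  0.002 -1.   ] q [-0.19  0.55 -0.8   1.68  0.43  1.09 -1.96] F [0.12 0.45 0.07] M [ 0.014 -0.047 -0.026] w 15.5 gf 60.0
```

Request:
carry_out([
  [[255,1.2,-2.9,0,0.077],[255,1.9,-4.3,0,0.077],[255,1.9,-4.4,0,0.077],[255,1.9,-4.4,0,0.077],[255,1.9,-4.4,0,0.077],[255,1.9,-4.4,0,0.077],[255,1.9,-4.4,0,0.077],[255,1.9,-4.4,0,0.077],[255,1.9,-4.3,0,0.077],[255,1.9,-4,0,0.08]],
])

```text
time: 23.45
ee_pos: [0.638, -0.0166, 0.194]
tcp_rot: [2.294, 2.145, 0.001]
ft_force: [-0.2, 0.1, -0.8]
gripper_width: 0.0156
gripper_force: 60.0
```

Request:
carry_out([
  [[255,0,0,0,0],[255,0,0,0,0],[255,0,0,0,0],[255,0,0,0,0],[255,0,0,0,0],[255,0,0,0,0],[255,0,0,0,0],[255,0,0,0,0],[255,0,0,0,0],[255,0,0,0,0]],
])

```text
time: 24.7
ee_pos: [0.6374, -0.0149, 0.1927]
tcp_rot: [-2.297, -2.144, -0.0]
ft_force: [-0.6, 0.0, -0.6]
gripper_width: 0.0154
gripper_force: 60.0
```

```bash
python3 - <<'E'
from h import *
s=st(); p=s['ee_pos'][:2]
g=grab('wrist'); save(g,'w6.png'); c=cloud(g)
m=np.hypot(*(c[...,:2]-p).transpose(2,0,1))<.04
print('wrist');rects(c,m,[(s['ee_pos'][2]-.012,s['ee_pos'][2]+.002)])
g=grab('scene');c=cloud(g); f=g['frame'][100:300,180:380]; cv2.imwrite('pics/s6.png',cv2.resize(f,None,fx=3,fy=3,interpolation=cv2.INTER_CUBIC))
m=np.hypot(*(c[...,:2]-p).transpose(2,0,1))<.035; z0=s['ee_pos'][2]-.062
for k in range(0,60,8):
    q=m&(abs(c[...,2]-z0-k/1000-.004)<.004)
    if q.sum()>5:
        x,y=c[q][:,0],c[q][:,1]; print(k,q.sum(),np.percentile(c[q],[5,50,95],axis=0)[:,:2].round(4).tolist())
E
```

```text
t 24.7 tcp [637.4 -14.9 192.7] close 176.05 z [-0.  0. -1.] q [ 0.6   0.65 -0.91  1.61  0.54  1.16 -0.5 ] F [-0.59  0.03 -0.62] M [-0.034 -0.112  0.045] w 15.4 gf 60.0
wrist
z 0.18071189027473464 0.19471189027473465 1397 rect [638.4   2.3  20.2  49.9  86.1]
0 8 [[0.6409, -0.0178], [0.6438, -0.0137], [0.6454, -0.0102]]
8 6 [[0.641, -0.0169], [0.6447, -0.0111], [0.6465, -0.0085]]
16 10 [[0.6424, -0.0189], [0.6461, -0.0123], [0.6475, -0.0084]]
48 61 [[0.6428, -0.0205], [0.656, -0.0042], [0.6657, 0.0103]]
56 42 [[0.6295, -0.0203], [0.6488, 0.0001], [0.6664, 0.0099]]
```

View pics/s6.png

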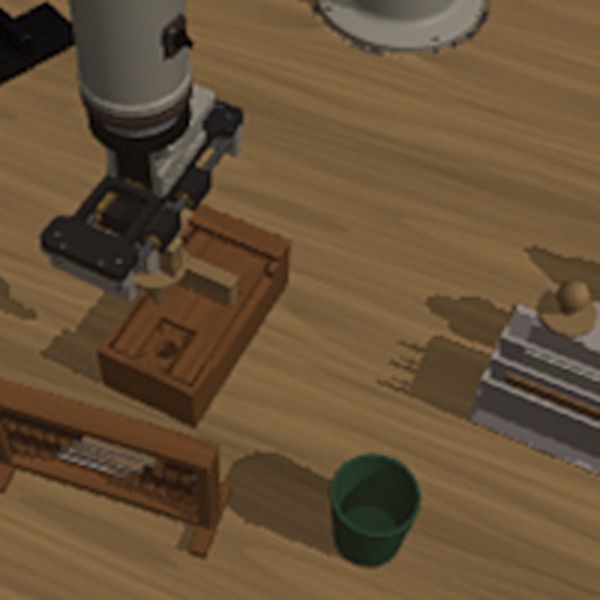

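View pics/w6.png

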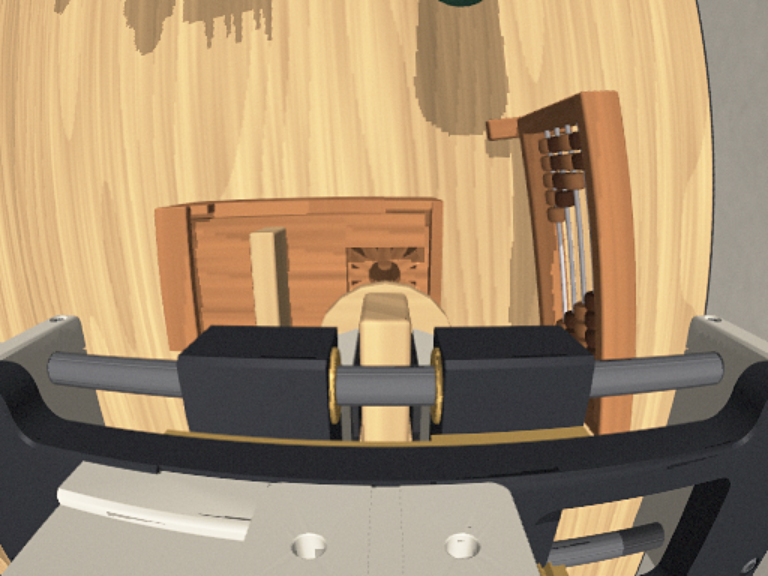

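The peg hangs upright above the hole, which shows at about (385,272) in the wrist view. The bar lies across the box.

Request:
carry_out([
  [[255,-0.05,0.05,-3,0],[255,0,0,-3,0],[255,0,0,-2,0],[255,0,0,-1,0],[255,0,0,-0.6,0],[255,0,0,-0.6,0],[255,0,0,-0.3,0],[255,0,0,0,0],[255,0,0,0,0],[255,0,0,0,0]],
])

```text
time: 26.05
ee_pos: [0.6371, -0.0145, 0.0881]
tcp_rot: [2.296, 2.143, 0.001]
ft_force: [0.5, 0.1, -0.4]
gripper_width: 0.0155
gripper_force: 60.0
```

```bash
python3 - <<'E'
from h import *
st()
E
```

```text
t 26.05 tcp [637.1 -14.5  88.1] close 176.05 z [ 0.001 -0.    -1.   ] q [ 0.55  0.76 -0.82  1.68  0.65  1.   -0.57] F [ 0.48  0.06 -0.36] M [-0.013 -0.166 -0.012] w 15.5 gf 60.0
```

Request:
carry_out([
  [[255,0,0,-0.5,0],[255,0,0,-0.4,0],[255,0,0,-0.3,0],[255,0,0,-0.2,0],[255,0,0,-0.1,0],[255,0,0,0,0],[255,0,0,0,0],[255,0,0,0,0],[255,0,0,0,0],[255,0,0,0,0]],
])

```text
time: 27.3
ee_pos: [0.6369, -0.0139, 0.0729]
tcp_rot: [-2.296, -2.144, -0.001]
ft_force: [-1.7, 2.5, 3.6]
gripper_width: 0.0157
gripper_force: 60.0
```

```bash
python3 - <<'E'
from h import *
st()
E
```

```text
t 27.3 tcp [636.9 -13.9  72.9] close 176.07 z [ 0.  0. -1.] q [ 0.54  0.78 -0.81  1.68  0.66  0.97 -0.58] F [-1.69  2.47  3.61] M [0.701 0.296 0.036] w 15.7 gf 60.0
```

Request:
carry_out([
  [[255,-0.04,0.06,0,0],[255,0,0,-0.1,0],[255,0,0,-0.1,0],[255,0,0,-0.1,0],[255,0,0,0,0],[255,0,0,0,0],[255,0,0,0,0],[255,0,0,0,0],[255,0,0,0,0],[255,0,0,0,0]],
])

```text
time: 28.55
ee_pos: [0.637, -0.0138, 0.0717]
tcp_rot: [2.296, 2.142, 0.0]
ft_force: [-6.0, 1.3, 15.8]
gripper_width: 0.0161
gripper_force: 60.0
```

```bash
python3 - <<'E'
from h import *
st()
E
```

```text
t 28.55 tcp [637.  -13.8  71.7] close 176.04 z [ 0.001 -0.001 -1.   ] q [ 0.54  0.78 -0.81  1.69  0.66  0.97 -0.59] F [-6.04  1.27 15.79] M [ 0.352  1.302 -0.014] w 16.1 gf 60.0
```

Request:
carry_out([
  [[255,-0.05,0,0,0.06],[255,0,0,-0.02,0.06],[255,0,0,-0.02,0.06],[255,0,0,-0.02,0.06],[255,0,0,-0.02,0.06],[255,0,0,-0.02,0.06],[255,0,0,0,0],[255,0,0,0,0],[255,0,0,0,0],[255,0,0,0,0]],
])

```text
time: 29.8
ee_pos: [0.6367, -0.0138, 0.071]
tcp_rot: [1.874, 2.519, -0.0]
ft_force: [-4.5, 0.7, 17.7]
gripper_width: 0.0157
gripper_force: 60.0
```

```bash
python3 - <<'E'
from h import *
st()
E
```

```text
t 29.8 tcp [636.7 -13.8  71. ] close 16.68 z [ 0.002 -0.001 -1.   ] q [ 0.58  0.81 -0.88  1.69  0.73  1.   -0.27] F [-4.52  0.71 17.7 ] M [0.261 1.279 0.113] w 15.7 gf 60.0
```

Request:
carry_out([
  [[255,-0.05,0,-0.03,0.06],[255,0,0,-0.02,0.06],[255,0,0,-0.02,0.06],[255,0,0,-0.02,0.06],[255,0,0,-0.02,0.06],[255,0,0,-0.02,0.06],[255,0,0,-0.02,0.06],[255,0,0,-0.02,0.06],[255,0,0,-0.02,0.06],[255,0,0,0,0.06]],
])

```text
time: 31.05
ee_pos: [0.6364, -0.014, 0.07]
tcp_rot: [1.046, 2.96, -0.001]
ft_force: [-7.0, 0.4, 22.7]
gripper_width: 0.016
gripper_force: 60.1
```

```bash
python3 - <<'E'
from h import *
st()
E
```

```text
t 31.05 tcp [636.4 -14.   70. ] close 51.09 z [ 0.002 -0.002 -1.   ] q [ 0.65  0.88 -1.    1.69  0.83  1.06  0.26] F [-7.    0.43 22.67] M [ 0.12   1.681 -0.366] w 16.0 gf 60.1
```

Request:
carry_out([
  [[255,-0.08,0,0.02,0.06],[255,0,0,0,0.06],[255,0,0,-0.02,0.06],[255,0,0,-0.02,0.06],[255,0,0,-0.02,0.06],[255,0,0,-0.02,0.06],[255,0,0,-0.02,0.06],[255,0,0,-0.02,0.06],[255,0,0,-0.01,0.06],[255,0,0,0,0.06]],
])

```text
time: 32.3
ee_pos: [0.6363, -0.0143, 0.0699]
tcp_rot: [0.125, 3.136, -0.003]
ft_force: [-7.9, -0.6, 28.6]
gripper_width: 0.0158
gripper_force: 60.0
```

```bash
cat > p.py <<'E'
from h import *
s=st(); h=np.array([.637,-.0145])
for n in('scene','top','wrist'):
    g=grab(n); c=cloud(g); m=np.hypot(*(c[...,:2]-h).transpose(2,0,1))<.034
    q=m&(c[...,2]>.0585)&(c[...,2]<.073); print(n,q.sum(),'collar/lid z hist',np.histogram(c[q][:,2],bins=np.arange(.058,.0731,.0015))[0].tolist())
    q=m&(np.hypot(*(c[...,:2]-h).transpose(2,0,1))<.0265)&(c[...,2]>.0625)&(c[...,2]<.073); print('  collar top med',np.median(c[q][:,2]) if q.sum() else None)
    rects(c,m,[(.095,.108)])
E
python3 p.py
```

```text
t 32.3 tcp [636.3 -14.3  69.9] close 85.42 z [ 0.003 -0.002 -1.   ] q [ 0.7   0.94 -1.1   1.69  0.93  1.12  0.81] F [-7.94 -0.62 28.62] M [-0.155  2.006 -0.279] w 15.8 gf 60.0
scene 117 collar/lid z hist [18, 11, 12, 29, 32, 6, 1, 4, 2, 2]
  collar top med 0.06463300397885023
z 0.095 0.108 44 rect [652.  -10.8  27.2  53.3  15.4]
top 34 collar/lid z hist [5, 5, 10, 6, 2, 2, 1, 1, 1, 1]
  collar top med 0.06557462066086445
wrist 2591 collar/lid z hist [370, 770, 64, 44, 502, 741, 20, 20, 26, 34]
  collar top med 0.06575846815837763
z 0.095 0.108 2118 rect [633.3 -14.3  28.4  44.   84.2]
```

```bash
python3 - <<'E'
from h import *
g=grab('wrist'); save(g,'w7.png'); c=cloud(g); h=np.array([.6365,-.0143]); e=np.array([np.cos(np.radians(-3.9)),np.sin(np.radians(-3.9))]);n=np.array([-e[1],e[0]])
r=np.hypot(*(c[...,:2]-h).transpose(2,0,1)); b=(c[...,:2]-h)@n;a=(c[...,:2]-h)@e; Z=c[...,2]
q=(r<.026)&(Z>.0625)&(Z<.07); print('collar',np.percentile(Z[q],[10,50,90]),q.sum())
A=np.c_[a[q],b[q],np.ones(q.sum())];k=np.linalg.lstsq(A,Z[q],rcond=None)[0];print('collar tilt deg',np.degrees(k[:2]))
q=(r>.03)&(abs(b)<.04)&(a>-.05)&(a<.028)&(Z>.055)&(Z<.0625); print('lid',np.percentile(Z[q],[10,50,90]),q.sum())
E
```

```text
collar [0.06491423 0.06570537 0.06655505] 934
collar tilt deg [-2.00630628  0.08952561]
lid [0.05891634 0.05971063 0.06049282] 6773
```

View pics/w7.png

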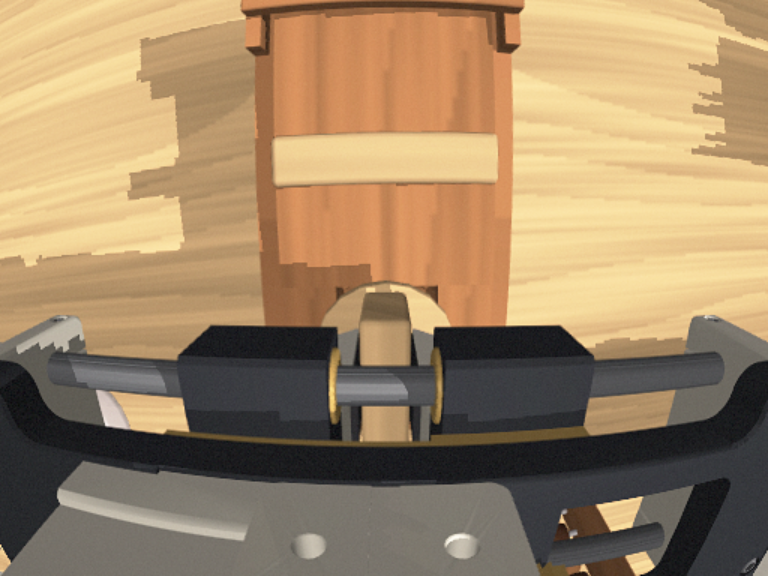

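The bar now lies along the box at about (385,320), and the collar top is 6.0 mm above the lid top, which is its own thickness, so it is home. I'll ease off and release.

Request:
carry_out([
  [[255,0.05,0,0.15,0],[255,0.05,0,0.15,0],[255,0,0,0,0],[255,0,0,0,0],[160,0,0,0,0],[120,0,0,0,0],[120,0,0,0,0],[120,0,0,0,0],[120,0,0,0.5,0],[120,0,0,1,0]],
])

```text
time: 33.75
ee_pos: [0.6355, -0.0138, 0.0839]
tcp_rot: [-0.125, -3.138, -0.0]
ft_force: [0.0, -0.4, 0.2]
gripper_width: 0.0487
gripper_force: 0.0
```

Request:
carry_out([
  [[120,0,0,3,0],[120,0,0,4,0],[120,0,0,4,0],[120,-2,0,2,0],[120,-4,0,0,0],[120,-4,0,0,0],[120,-3,0,0,0],[120,0,0,0,0],[120,0,0,0,0],[120,0,0,0,0]],
])

```text
time: 35.0
ee_pos: [0.5067, -0.0137, 0.2141]
tcp_rot: [0.126, 3.138, 0.001]
ft_force: [-0.1, 1.0, 0.2]
gripper_width: 0.0486
gripper_force: 0.0
```

```bash
python3 - <<'E'
from h import *
s=st(); h=np.array([.6365,-.0143]); e=np.array([np.cos(np.radians(-3.9)),np.sin(np.radians(-3.9))]);n=np.array([-e[1],e[0]])
for nm in('scene','top','wrist'):
    g=grab(nm); c=cloud(g); save(g,nm+'8.png')
    r=np.hypot(*(c[...,:2]-h).transpose(2,0,1)); b=(c[...,:2]-h)@n;a=(c[...,:2]-h)@e; Z=c[...,2]
    m=r<.034; rects(c,m,[(.092,.11)])
    for N,q in(('collar',(r<.026)&(Z>.0625)&(Z<.074)),('lid',(r>.032)&(abs(b)<.04)&(a>-.05)&(a<.028)&(Z>.05)&(Z<.0635)),('bartop',(r<.024)&(Z>.092)&(Z<.11))):
        if q.sum()<15: continue
        A=np.c_[a[q],b[q],np.ones(q.sum())];k=np.linalg.lstsq(A,Z[q],rcond=None)[0]
        print(nm,N,q.sum(),np.median(Z[q]).round(4),'tilt',np.degrees(k[:2]).round(1))
E
```

```text
t 35.0 tcp [506.7 -13.7 214.1] close 85.41 z [ 0.001  0.001 -1.   ] q [ 1.01  0.64 -1.4   1.9   0.68  1.2   0.86] F [-0.12  1.    0.16] M [ 0.13  -0.155  0.033] w 48.6 gf 0.0
z 0.092 0.11 108 rect [638.5 -13.7  16.5  52.6  87.5]
scene collar 85 0.0642 tilt [ 0.1 -0.6]
scene lid 279 0.058 tilt [-0.   0.4]
scene bartop 92 0.0993 tilt [ 0.7 -7.5]
z 0.092 0.11 194 rect [616.6 -12.6  16.2  11.1  85.6]
wrist collar 573 0.0657 tilt [-3.5 -0. ]
wrist lid 380 0.0596 tilt [-0.4  0. ]
wrist bartop 112 0.1013 tilt [-2.  -0.4]
```

```bash
python3 -c "
from h import *
print(bot.hand_in())"
```

```text
the job is handed in; nothing more can be done
None
```

I handed the job in at about 35 s: the lid is shut flat, and the peg was turned a quarter turn under press until its bar lay along the box. In the last camera readings, after I let go, its collar was still down on the lid.

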